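# Reset the angle of a swivel vise in the print lab

### The job

The next cut on the printed part needs another angle: loosen the black winged clamp knob on the swivel base by turning it counter-clockwise most of a quarter turn, swing the round head by its upright post until its pointer stands at the steel rider on the scale, then turn the clamp knob clockwise until it is tight again and let go.

Things in the scene. Friction and masses are not known exactly. Their poses are not given: they have to be found in the camera images.
- head: Round aluminium plate, 236 mm across, on a fixed grey 310 mm base; carries a small vise (its round jaw-screw knob is not the clamp). Origin on the vertical pivot axis, 14 mm above the bench. x axis: from the pivot to the swing post and the dark pointer at the rim; z up. Vise and part end 63 mm above the origin. Clamp loose: turns with 1 to 2 N at the post, stays where left; clamp tight: held fast.
- post_grip (a point): Point to pinch on the head's upright round steel swing post: on its axis, 95 mm from the pivot along the head's x, 104 mm above the bench. The post is 16 mm thick and ends 22 mm above this point; it is the same thickness for 70 mm below. It goes round the pivot with the head, so follow a level circle of 95 mm radius.
- clamp_grip (a point): Grip point on the vertical axis of the black winged clamp knob, 98 mm above the bench, 110 mm from the pivot, on a grey steel bridge over the head's rim opposite the scale. The wing is an upright bar 58 mm long, 14 mm thick, from 14 mm above this point to 26 mm below (34 mm hub under it). Turns with the knob: x axis along the wing, y across its thickness, z up. Grip across the thickness.
- clamp_knob (a joint): Angle of the clamp knob in rad, growing counter-clockwise seen from above: 0 is the tight stop, 1.4 the loose stop. It holds the head fast at 0 and leaves it quite free above 0.5. Turns with up to 0.2 N m and stays where it is left. Starts below 0.05 (tight).
- mark (a point): Nose tip of the fixed steel rider, a clip 20 mm wide and 10 mm high on the graduated rim of the base at the wanted angle, 130 mm from the pivot. x axis: level, straight outward from the pivot through this point; z up. The head is right when its x axis is parallel to this one. From its start the head has to swing counter-clockwise seen from above, by 0.4 to 1.8 rad.

How it is judged:
On the way, in this order (a step that is already met when the one before it is completed fails the run):
1. the clamp knob is loosened (turned counter-clockwise past 0.8 rad) (value of joint clamp_knob above 0.8 rad), for 0.2 s.
2. with the clamp still loose, the head's pointer is within 10 degrees of the rider (angle between the x axis of head and the x axis of mark, either way round below 0.175 rad and value of joint clamp_knob above 0.5 rad), for 0.2 s.
At the end, for the whole second after the job is handed in: The head is at rest with its pointer within 10 degrees of the rider, and the clamp knob is back within 0.25 rad of its tight stop (angle between the x axis of head and the x axis of mark, either way round below 0.175 rad and value of joint clamp_knob below 0.25 rad and angular speed of head below 0.05 rad/s); the robot touches nothing.
It also fails if it takes over 58 s, if anything falls off the work surface, if the arm or the gripper's body presses on something with over 40 N, if the wrist force passes 120 N, or if a joint passes its speed limit or range.

### The arm

A 6-joint arm with a two-finger parallel gripper is mounted at the origin on the work surface. World frame = base frame: x ahead of the robot, y to its left, z up, the work surface at z = 0. Lengths are in m, angles in rad, forces in N, time in s.
With the tool pointing down it reaches from about 0.275 to 0.875 m from the base axis. Payload 12.5 kg.
Tool frame: the origin (TCP) lies at the very end of the fingers, on their centre line; the grasp point (between the pads) lies 19 mm behind it; x points along the fingers, y is the direction in which the jaws open and shut, and the axes are right-handed (so a half turn about x gives the same grasp; the last joint's range is limited). The gripper opens to 85 mm and grips with 20 to 120 N. Pads are 22 mm wide; open, the fingers measure 114 mm over their backs; the gripper's body (76 mm by 85 mm) begins 54 mm behind the grasp point. The pads swing forward as they close: fully open they stand 13 mm farther back than shut.
Start: joints at [1.132, 0.351, 1.652, -0, 1.139, -0.085], TCP at [0.191, 0.516, 0.231] pointing down, gripper open.
Joint ranges: [-2.75, 2.75], [-0.79, 2.1], [0.01, 2.65], [-1.57, 4.71], [0.07, 3.14], [-2.87, 2.87]. Speed limits (rad/s): [2.22, 2.22, 2.79, 3.14, 3.14, 3.14].

### API

Orientations are given as a 3x3 rotation matrix whose columns are the frame's x, y, z axes.
In Python, from bench import manip gives the robot as it stands. Calls block until the motion is done:
- manip.move_ptp(position, orientation): joint-space move of the TCP to a pose.
- manip.move_l(position, attitude=None, max_speed=0.15): straight line of the TCP; attitude=None keeps the orientation; max_speed is the mean speed in m/s.
- manip.move_j(angles): joint-space move.
- manip.set_gripper(opening, effort=None): opening from 0.0 (shut) to 1.0 (fully open); effort is the grip in N (None keeps the last); returns when the fingers have stopped.
- manip.dwell(seconds).
- manip.inverse_kinematics(position, orientation): joint angles nearest the present ones, or None.
- manip.grab_frame(name): name is "scene" or "top" or "wrist"; returns (picture, depth): 480x640x3 uint8, red, green, blue; 480x640 float32, m along the optical axis (not along the pixel's ray), 0 where there is no reading.
- manip.get_calibration(name): a dict with "camera_matrix" (3x3 intrinsics, pixels), "R" (3x3) and "t" (3): a world point X has camera coordinates R X + t. Camera axes: x right, y down, z forward; pixel columns grow to the right and rows downward; lengths in m; the calibration is good to about 2 mm. The wrist camera is an equidistant fisheye: a pixel r from the principal point sees the ray r / f radians off the axis. A picture is of the moment at which its call begins: read the wrist's pose just before it. get_calibration takes no time and is no camera call; for the wrist camera it gives the pose at the moment of the call.
A pose or a line that the arm cannot do raises manip.Unreachable and nothing moves.
- manip.sign_off(): hands the job in, once; it reports no verdict.
Trained networks look in the newest picture that a camera, given by its name, has taken for a name from the list of things; names that differ only in an ending like _2 or _b are one class to them, and where a whole thing is asked for, a point or a joint stands for the part that bears it (a point fixed in the world has none). Each returns a list of dicts, best first, with "confidence" (0 to 1); they miss things now and then, are a little off and sometimes report something else, mostly with a low value. They report only what shows in the picture. A call takes as long as a camera call.
- manip.look_for(camera, name): "at" ([x, y, z] in m, in world coordinates, good to about 4 mm: the middle of the surface that is visible of it).
Readings, each from a call of its own:
- manip.current_time(): time.
- manip.current_qpos(): joint angles.
- manip.current_joint_vel(): joint speeds.
- manip.current_joint_torque(): joint torques, N m.
- manip.current_ee_pos(): TCP position.
- manip.current_tcp_rot(): TCP orientation.
- manip.current_force(): force on the tool from outside, world axes, zero at the start.
- manip.current_ft_torque(): the same for the moment, N m.
- manip.current_grip_width(): opening from 0.0 (shut) to 1.0 (fully open).
Only numpy, scipy, OpenCV 4.12 (cv2) and the standard library are available. Lean on these libraries where they do the work, as an engineer would, in place of code of your own. Each camera call takes 0.05 s, during which the arm holds its last target.

## Working session

There is one attempt and no reset: what is moved stays moved. The work goes in short steps, each a Python script; the robot and the scene stay as the last script left them, time stands still between calls to the robot, and variables do not carry over. Pictures are saved under pics/ and viewed, and the job is handed in when it is done.

```bash
mkdir -p pics; ls; python3 - <<'E'
from bench import manip
import cv2,numpy as np
for c in ["scene","top","wrist"]:
    im,d=manip.grab_frame(c); cv2.imwrite(f"pics/{c}0.png",im[:,:,::-1]); np.save(f"pics/{c}0d.npy",d)
    for n in ["head","post_grip","clamp_grip","clamp_knob","mark"]:
        print(c,n,[(np.round(r["at"],3).tolist(),round(r["confidence"],2)) for r in manip.look_for(c,n)][:3])
print(manip.current_time())
E
```

```text
pics
scene head [([0.623, -0.101, 0.031], 0.68)]
scene post_grip [([0.622, -0.098, 0.036], 0.63)]
scene clamp_grip [([0.628, -0.207, 0.097], 0.74)]
scene clamp_knob [([0.624, -0.204, 0.095], 0.97)]
scene mark [([0.467, -0.029, 0.025], 0.76)]
top head [([0.584, -0.094, 0.026], 0.87)]
top post_grip [([0.586, -0.092, 0.026], 0.8)]
top clamp_grip [([0.619, -0.202, 0.109], 0.82)]
top clamp_knob [([0.618, -0.202, 0.113], 0.86)]
top mark [([0.461, -0.032, 0.023], 0.71)]
wrist head []
wrist post_grip []
wrist clamp_grip []
wrist clamp_knob []
wrist mark []
0.9
```

View pics/scene0.png

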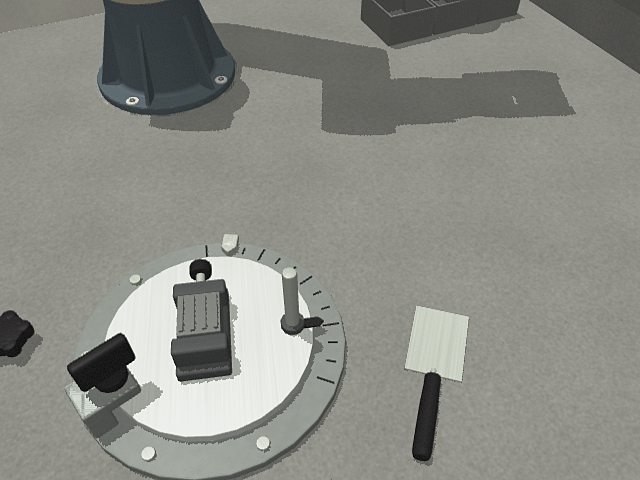

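View pics/top0.png

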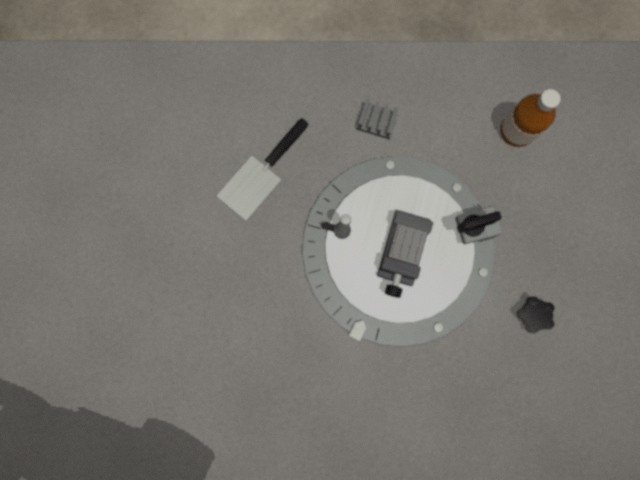

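The scene and top views agree. The head's white disc is centred at about (400,250) in the top view, with the post and pointer at about (330,226). The rider is at (358,330) and the wing knob at (480,223). The star knob at (537,314), the bottle and the scraper are distractors. Next I'll measure geometry from the depth.

```bash
cat > h.py <<'E'
import numpy as np,cv2
from bench import manip
def cloud(c,d):
    k=manip.get_calibration(c);K=np.array(k["camera_matrix"]);R=np.array(k["R"]);t=np.array(k["t"])
    v,u=np.mgrid[:480,:640]
    P=np.stack([(u-K[0,2])/K[0,0]*d,(v-K[1,2])/K[1,1]*d,d],-1)
    W=(P-t)@R; W[d<=0]=np.nan
    return W
def circ(p):
    A=np.c_[2*p,np.ones(len(p))];s=np.linalg.lstsq(A,(p**2).sum(1),rcond=None)[0]
    return s[:2],np.sqrt(s[2]+s[:2]@s[:2])
def measure(c,im,d):
    W=cloud(c,d); g=im.astype(int).mean(2)
    Z=W[...,2]; o={}
    m=((g>(185 if c=="top" else 200))&(Z<0.045)&(Z>0.005)).astype(np.uint8)
    n,l,s,_=cv2.connectedComponentsWithStats(m); i=1+np.argmax(s[1:,4]); m=(l==i)
    o["plate z"]=np.nanmedian(Z[m]); p=W[m][:,:2].astype(np.float32)
    h=cv2.convexHull(p)[:,0]; o["circ"]=circ(h)
    ctr=o["circ"][0]
    r=np.hypot(W[...,0]-ctr[0],W[...,1]-ctr[1])
    w=(Z>0.08)&(Z<0.125)&(r>0.07)&(r<0.16)&(g<90)
    q=W[w]; top=q[q[:,2]>0.100] if len(q) else q
    if len(top)>10:
        rect=cv2.minAreaRect(top[:,:2].astype(np.float32)); o["wing rect"]=rect
        b=top[:,:2]-top[:,:2].mean(0); e,V=np.linalg.eigh(b.T@b); a=V[:,1]
        o["wing"]=(top.mean(0),np.degrees(np.arctan2(a[1],a[0]))%180,len(top))
    w=(Z>0.06)&(Z<0.135)&(r>0.07)&(r<0.12)&(g>100)
    q=W[w]; o["post"]=(np.median(q,0),len(q),q[:,2].max() if len(q) else 0)
    if len(q):
        x=q[q[:,2]>0.118]; 
        if len(x): o["posttop"]=(x.mean(0),len(x))
    return o,W
E
python3 - <<'E'
from h import *
for c in ["scene","top"]:
    im=cv2.imread(f"pics/{c}0.png")[:,:,::-1];d=np.load(f"pics/{c}0d.npy")
    o,W=measure(c,im,d); print(c,o)
    k=manip.get_calibration(c);print(-np.array(k["R"]).T@k["t"])
    if c=="top":
        for u,v in [(322,226),(330,227),(344,218),(358,330),(357,323),(390,165),(457,187),(483,272),(438,327),(462,230),(498,216)]: print(u,v,W[v,u].round(3))
    else:
        for u,v in [(289,270),(290,325),(318,322),(230,240),(229,250),(75,380),(132,345)]: print(u,v,W[v,u].round(3))
for c in ["scene","top"]:
    im=cv2.imread(f"pics/{c}0.png")
    s=im[200:480,40:360] if c=="scene" else im[150:350,290:560]
    cv2.imwrite(f"pics/{c}0z.png",cv2.resize(s,(800,600) if 0 else (int(s.shape[1]*600/s.shape[0]*.95),570),interpolation=cv2.INTER_CUBIC))
E
```

```text
scene {'plate z': np.float64(0.028555790317141474), 'circ': (array([ 0.59104791, -0.09903501]), np.float64(0.11722910575713147)), 'wing rect': ((0.6178146004676819, -0.1176726371049881), (0.02392592653632164, 0.23186585307121277), 2.5469484329223633), 'wing': (array([ 0.62358764, -0.20148188,  0.10961584]), np.float64(94.64692491059924), 1162), 'post': (array([ 0.6236458 , -0.01292818,  0.09512553]), 651, np.float64(0.12830871419978485)), 'posttop': (array([ 0.61977814, -0.00895126,  0.1250508 ]), 178)}
[ 0.95817721 -0.12745347  0.5787494 ]
289 270 [ 0.616 -0.007  0.127]
290 325 [ 0.622 -0.012  0.037]
318 322 [0.629 0.02  0.032]
230 240 [ 0.461 -0.031  0.026]
229 250 [ 0.477 -0.038  0.026]
75 380 [ 0.633 -0.231  0.098]
132 345 [ 0.568 -0.181  0.029]
top {'plate z': np.float64(0.027162418923121094), 'circ': (array([ 0.59088538, -0.09882529]), np.float64(0.11471842566834148)), 'wing rect': ((0.6132537126541138, -0.11752476543188095), (0.022995080798864365, 0.23246178030967712), 4.640046119689941), 'wing': (array([ 0.61913429, -0.19448602,  0.10973846]), np.float64(93.95817396080352), 426), 'post': (array([ 0.61597693, -0.01002488,  0.12422692]), 133, np.float64(0.12751882778494017)), 'posttop': (array([ 0.61781819, -0.00756429,  0.12463645]), 96)}
[0.46730711 0.03878084 0.89875357]
322 226 [0.625 0.023 0.03 ]
330 227 [0.623 0.011 0.029]
344 218 [ 0.619 -0.006  0.126]
358 330 [ 0.462 -0.033  0.022]
357 323 [ 0.473 -0.031  0.024]
390 165 [ 0.728 -0.087  0.017]
457 187 [ 0.692 -0.196  0.015]
483 272 [ 0.554 -0.232  0.019]
438 327 [ 0.467 -0.158  0.02 ]
462 230 [ 0.607 -0.179  0.097]
498 216 [ 0.626 -0.228  0.109]
```

```bash
python3 - <<'E'
from h import *
C=np.array([.591,-.099])
for c in ["scene","top"]:
    im=cv2.imread(f"pics/{c}0.png")[:,:,::-1];d=np.load(f"pics/{c}0d.npy")
    W=cloud(c,d);Z=W[...,2];g=im.mean(2)
    r=np.hypot(W[...,0]-C[0],W[...,1]-C[1])
    m=((Z>.104)&(Z<.12)&(r>.06)&(r<.16)&(W[...,1]<-.15)).astype(np.uint8)
    t=W[m>0]; a=cv2.minAreaRect(t[:,:2].astype(np.float32)); print(c,"wing",len(t),np.percentile(t[:,2],[5,50,95]).round(4))
    bx=cv2.boxPoints(a); print(a); 
    e=bx[1]-bx[0];f=bx[2]-bx[1]; L=e if np.hypot(*e)>np.hypot(*f) else f; print("ang",np.degrees(np.arctan2(L[1],L[0]))%180)
    m=(Z>.016)&(Z<.04)&(r>.119)&(r<.16)&(W[...,0]<.5)&(W[...,1]>-.07)&(g>150)
    t=W[m]; x=t[:,:2].mean(0)-C; print("rider",len(t),t.mean(0),np.degrees(np.arctan2(x[1],x[0])))
E
```

```text
scene wing 1016 [0.1052 0.1115 0.1136]
((0.6207483410835266, -0.20469999313354492), (0.01498356368392706, 0.05788003280758858), 15.85336971282959)
ang 105.853355
rider 254 [ 0.46315784 -0.03192884  0.02336194] 152.31668373650825
top wing 391 [0.1066 0.1103 0.1129]
((0.6202553510665894, -0.2044837772846222), (0.014309288002550602, 0.05820560082793236), 16.200700759887695)
ang 106.20071
rider 201 [ 0.46140068 -0.03256731  0.02327675] 152.86029388681266
```

View pics/top0z.png

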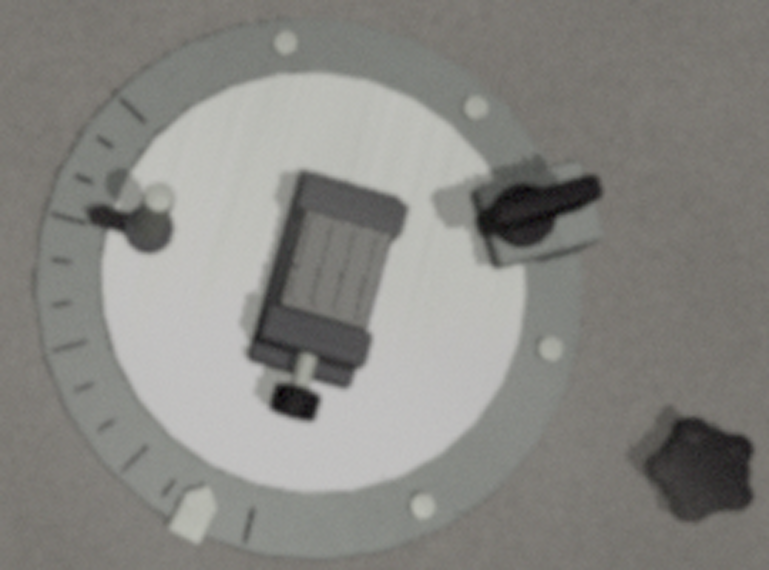

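Both cameras put the knob at (0.6205, -0.2046) with the wing at 106°. The post stands at 73° and the rider at 152.6°. I'll plan the joints now.

```bash
cat >> h.py <<'E'
C=np.array([.591,-.099]); KN=np.array([.6205,-.2046])
def Rd(deg):
    a=np.radians(deg);x=np.array([0,0,-1.]);y=np.array([np.cos(a),np.sin(a),0]);return np.c_[x,y,np.cross(x,y)]
def post(deg,z=.085,r=.095):
    a=np.radians(deg);return np.array([C[0]+r*np.cos(a),C[1]+r*np.sin(a),z])
E
python3 - <<'E'
from h import *
for a in (16,196,-164): 
    for da in (0,70): 
        q=manip.inverse_kinematics([*KN,.079],Rd(a+da)); print("knob",a,da,None if q is None else np.round(q,2))
for off in (0,90,180,-90):
    for t in (73,113,152.6):
        q=manip.inverse_kinematics(post(t),Rd(t+off)); print("post",off,t,None if q is None else np.round(q,2))
print(manip.current_time())
E
```

```text
knob 16 0 [-0.39  0.71  1.48 -0.    0.96 -0.67]
knob 16 70 [-0.39  0.71  1.48 -0.    0.96 -1.89]
knob 196 0 [-0.39  0.71  1.48 -0.    0.96  2.47]
knob 196 70 [-0.39  0.71  1.48 -0.    0.96  1.25]
knob -164 0 [-0.39  0.71  1.48 -0.    0.96  2.47]
knob -164 70 [-0.39  0.71  1.48 -0.    0.96  1.25]
post 0 73 [-0.09  0.65  1.58 -0.    0.92 -1.36]
post 0 113 [-0.1   0.55  1.76 -0.    0.83 -2.08]
post 0 152.6 [-0.2   0.49  1.87 -0.    0.78 -2.86]
post 90 73 None
post 90 113 [-0.1   0.55  1.76 -0.    0.83  2.64]
post 90 152.6 [-0.2   0.49  1.87 -0.    0.78  1.85]
post 180 73 [-0.09  0.65  1.58 -0.    0.92  1.78]
post 180 113 [-0.1   0.55  1.76 -0.    0.83  1.06]
post 180 152.6 [-0.2   0.49  1.87 -0.    0.78  0.28]
post -90 73 [-0.09  0.65  1.58 -0.    0.92  0.21]
post -90 113 [-0.1   0.55  1.76 -0.    0.83 -0.51]
post -90 152.6 [-0.2   0.49  1.87 -0.    0.78 -1.29]
0.9
```

```bash
python3 - <<'E'
from h import *
manip.move_ptp([*KN,.19],Rd(16)); print(manip.current_time())
manip.move_l([*KN,.079]); print(manip.current_time(),manip.current_force())
manip.set_gripper(0.0,50); print("w",manip.current_grip_width(),manip.current_force(),manip.current_ft_torque(),manip.current_time())
q0=np.array(manip.current_qpos())
for s in (.4,.8,1.2):
    q=q0.copy();q[5]-=s;manip.move_j(q)
    print(s,manip.current_grip_width(),np.round(manip.current_force(),1),np.round(manip.current_ft_torque(),2),manip.current_qpos()[5]-q0[5],manip.current_time())
im,d=manip.grab_frame("scene");cv2.imwrite("pics/s1.png",im[:,:,::-1])
E
```

```text
3.85
4.7417 [-0.32541151  1.05121467  0.19676855]
w 0.15553982331614402 [-4.01051856  0.29488776  4.95266782] [0.00229761 0.53261879 0.04887519] 5.3917
0.4 0.1545845922336628 [-2.9 -0.5  4.1] [-0.    0.45  0.08] -0.3962991522696758 5.8583
0.8 0.15838930213055621 [-4.7 -2.4  5. ] [-0.24  0.67  0.08] -0.7944186634064468 6.325
1.2 0.1570265255872522 [-4.4 -2.9  3.7] [-0.25  0.74  0.15] -1.1960854828011422 6.7917
```

View pics/s1.png

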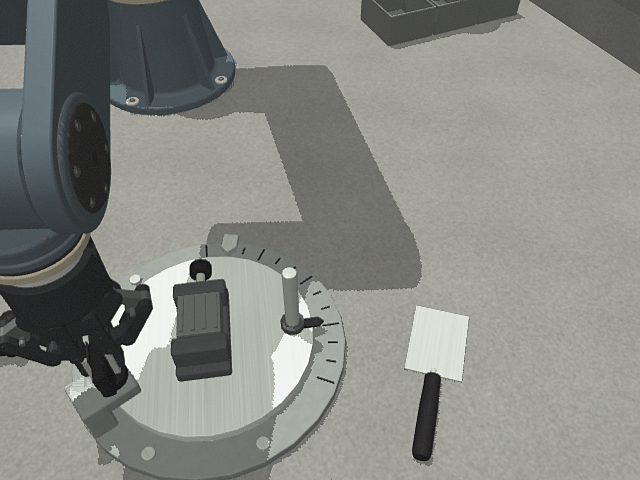

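The gripper holds the wing at about (110,375) and the knob has turned with it. Next I'll release, verify the wing angle, and go to the post.

```bash
cat >> h.py <<'E'
def status(tag):
    out={}
    for c in ["scene","top"]:
        im,d=manip.grab_frame(c); cv2.imwrite(f"pics/{tag}_{c}.png",im[:,:,::-1])
        W=cloud(c,d);Z=W[...,2];g=im.mean(2);r=np.hypot(W[...,0]-C[0],W[...,1]-C[1])
        rk=np.hypot(W[...,0]-KN[0],W[...,1]-KN[1])
        t=W[(Z>.104)&(Z<.12)&(rk<.045)&(g<110)]
        if len(t)>50:
            bx=cv2.boxPoints(cv2.minAreaRect(t[:,:2].astype(np.float32)));e=bx[1]-bx[0];f=bx[2]-bx[1]
            L=e if np.hypot(*e)>np.hypot(*f) else f; out[c+" wing"]=(len(t),np.degrees(np.arctan2(L[1],L[0]))%180)
        t=W[(Z>.118)&(Z<.135)&(r>.07)&(r<.12)&(g>100)]
        if len(t): x=t[:,:2].mean(0)-C; out[c+" post"]=(len(t),np.hypot(*x),np.degrees(np.arctan2(x[1],x[0])))
    print(out)
E
python3 - <<'E'
from h import *
manip.set_gripper(1.0)
manip.move_l([*KN,.20]); print(manip.current_time())
a=73
manip.move_ptp(post(a,.20),Rd(a-90)); print(manip.current_time())
status("b")
E
```

```text
8.4917
10.2917
{'scene wing': (875, np.float32(175.31189)), 'scene post': (176, np.float64(0.09451320270279301), np.float64(72.27735249612452)), 'top wing': (383, np.float32(175.18533))}
```

View pics/b_scene.png

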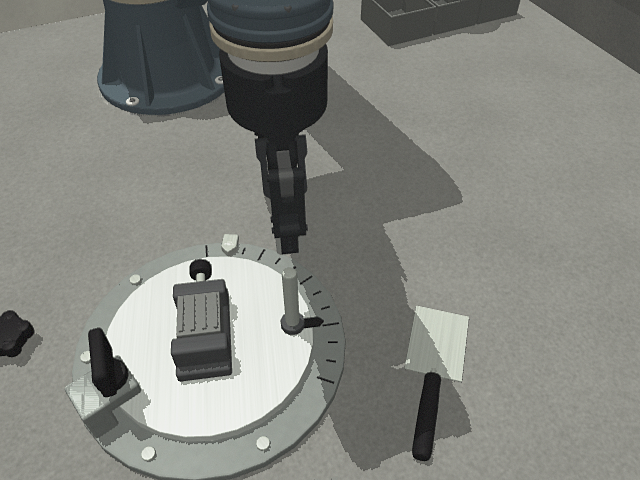

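The wing at (102,360) is now at 175°, so the knob has turned about 1.2 rad. The gripper is above the post, and I'll swing now.

```bash
python3 - <<'E'
from h import *
a=73.
manip.move_l(post(a)); print(manip.current_force())
manip.set_gripper(0.0,30); print("w",manip.current_grip_width(),np.round(manip.current_force(),1),manip.current_time())
for i,t in enumerate(np.linspace(a,152.6,12)[1:]):
    manip.move_l(post(t),Rd(t-90),max_speed=.08)
    f=np.array(manip.current_force()); print(round(t,1),np.round(f,1),round(manip.current_grip_width(),3),manip.current_time())
    if np.linalg.norm(f)>40: break
im,d=manip.grab_frame("scene");cv2.imwrite("pics/s2.png",im[:,:,::-1])
E
```

```text
[0.88623557 0.03765438 0.68531716]
w 0.17960779011114794 [-0.6  0.3  3.3] 11.95
80.2 [-0.8 -0.3  3.5] 0.178 12.25
87.5 [-2.3  0.1  4.8] 0.177 12.55
94.7 [-2.  -0.8  4.7] 0.18 12.85
101.9 [-2.2 -1.7  6. ] 0.178 13.15
109.2 [-1.2 -0.9  5.5] 0.179 13.45
116.4 [-2.  -0.5  6.6] 0.178 13.75
123.7 [-2.3 -0.2  5.8] 0.179 14.05
130.9 [-1.9 -1.3  5.6] 0.175 14.35
138.1 [-1.6 -1.5  6. ] 0.181 14.65
145.4 [-2.3 -1.3  5.3] 0.182 14.95
152.6 [-1.7 -0.9  5.5] 0.175 15.25
```

View pics/s2.png

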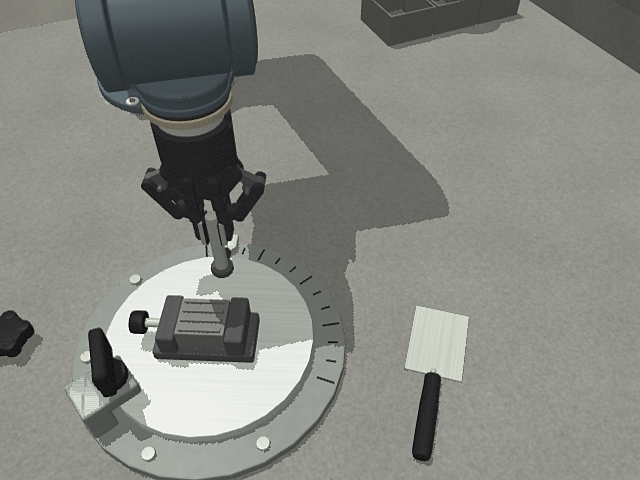

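```bash
python3 - <<'E'
from h import *
manip.set_gripper(1.0)
p=post(152.6,.20); manip.move_l(p)
manip.move_ptp([*KN,.20],Rd(85.3)); print(manip.current_time())
status("c")
E
```

```text
17.675
{'scene wing': (878, np.float32(174.86504)), 'scene post': (163, np.float64(0.09238759065205672), np.float64(152.35204045103842)), 'top wing': (374, np.float32(175.08719)), 'top post': (98, np.float64(0.09459184761826651), np.float64(152.508120914105))}
```

View pics/c_top.png

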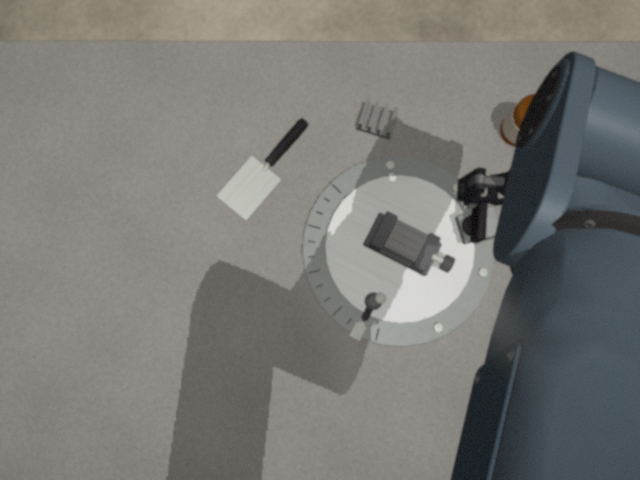

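View pics/c_scene.png

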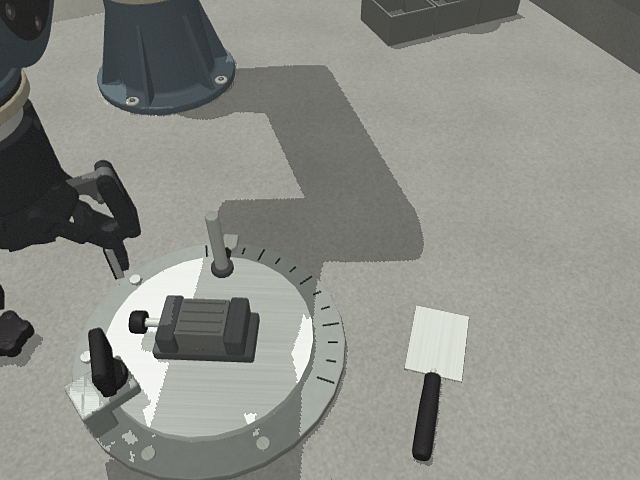

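The post is at 152.4°, with the pointer at the rider (rider at 152.6°; top view (370,318) against (358,330)). The wing is still at 175°. I'll tighten now.

```bash
python3 - <<'E'
from h import *
print(manip.current_qpos()[5])
manip.move_l([*KN,.079])
manip.set_gripper(0.0,50)
q0=np.array(manip.current_qpos()); print("w",manip.current_grip_width(),q0[5],np.round(manip.current_ft_torque(),2))
for s in (.4,.8,1.1,1.15,1.2,1.24):
    q=q0.copy();q[5]+=s;manip.move_j(q);T=np.array(manip.current_ft_torque())
    print(s,round(manip.current_grip_width(),3),np.round(manip.current_force(),1),np.round(T,2),manip.current_qpos()[5]-q0[5],np.round(manip.current_joint_torque()[5],2),manip.current_time())
    if abs(T[2])>1.2: break
manip.set_gripper(1.0)
manip.move_l([*KN,.22]); 
q=np.array(manip.current_qpos());q[0]-=.5;manip.move_j(q)
status("d"); print(manip.current_time())
E
```

```text
-1.8771103047504458
w 0.15686178690174127 -1.8785507877833993 [-0.34  0.18  0.01]
0.4 0.158 [-0.8 -2.4  2.4] [-0.22  0.16 -0.07] 0.39629723402686445 0.28 19.85
0.8 0.158 [-1.6 -3.6  1.2] [-0.41  0.19 -0.08] 0.7943992779185769 0.24 20.3167
1.1 0.156 [-1.5 -3.3  1.8] [-0.56  0.27 -0.07] 1.093289246298809 0.36 20.7083
1.15 0.157 [-2.4 -4.9  1.3] [-0.65  0.34 -0.11] 1.145444401952974 0.12 20.9583
1.2 0.155 [-2.5 -5.   0.7] [-0.75  0.28 -0.1 ] 1.1966915594564322 0.09 21.2083
1.24 0.16 [-2.3 -5.   0.7] [-0.79  0.38  0.84] 1.2355985285999058 1.04 21.4583
{'scene wing': (987, np.float32(104.052895)), 'scene post': (149, np.float64(0.09245015806953814), np.float64(152.6311388811873)), 'top wing': (389, np.float32(104.90705)), 'top post': (100, np.float64(0.09471322418090572), np.float64(152.45192491772264))}
24.5667
```

View pics/d_scene.png

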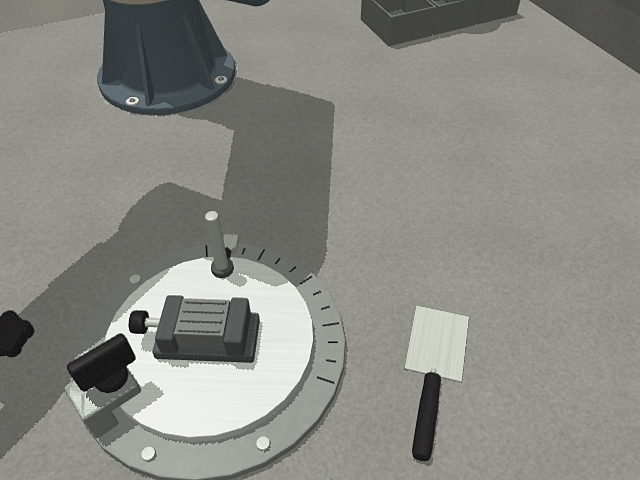

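The stop was felt: the torque rose from 0.1 to 0.84 N m. The wing at (102,360) is back at about 104.5°, the post is at 152.5° against the rider's 152.6°, and the gripper is clear. I'm handing in.

```bash
python3 -c "
from bench import manip
print(manip.current_force(),manip.sign_off(),manip.current_time())"
```

```text
the job is handed in; nothing more can be done
the job is handed in; nothing more can be done
```

I loosened the clamp knob, swung the head to the rider and tightened the knob again. Then I moved the arm clear and handed the job in at about 25 s on the robot's clock, well inside the 58 s limit.

- **Loosening:** I turned the wing about 1.2 rad counter-clockwise. The cameras showed it going from 106° to 175°.
- **Swing:** I swung the head about 80° by its post, with no more than about 8 N at the wrist. The post ended at 152.5° and the rider is at 152.6°, and it was the same after tightening.
- **Tightening:** I turned the knob clockwise until it hit its stop, where the torque rose from 0.1 to 0.84 N m. The wing then read 104–105°, within about 2° of its tight starting angle.

No check failed, and the two cameras agreed to within about 1° wherever both saw the part. The hand-in reported no verdict. The wrist-force reading I requested alongside it returned no number, so the last clear-of-contact check is the picture just before it.

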